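# Re-space the tool tray's dividers

### The job

In the blue tray, first slide the two white dividers towards the green-clip end, so that the bay at the orange clip is long enough for the red marker, the bay at the green clip is still long enough for the USB stick, and the calibration disc stays in the middle bay with a little play (at least 3 mm). Then lay the red marker flat and lengthwise in the orange-clip bay and the USB stick flat and lengthwise in the green-clip bay. Do not take the disc out of the tray, and do not disturb the other loose things around.

Things in the scene. Friction and masses are not known exactly. Their poses are not given: they have to be found in the camera images.
- tray: blue open tray, fixed to the worktop, outside 284 (y) x 76 (x) x 30 high mm; origin at the centre of its underside, on the worktop; long axis y, z up. Inside 274 long (y from -137 to +137) x 66 wide (x from -33 to +33), floor 4 mm thick, walls 5 mm. Two white cross dividers slide along y and split it into three bays
- divider_left (a joint): slide of the left (+y side) divider along the tray's y, + = towards the tray's +y end; reads 0 when its centre lies at tray y = +0.040 m, range -0.095 to +0.070; stiff slide, moves under about 2 N and stays where it is left
- divider_right (a joint): slide of the right (-y side) divider along the tray's y, + = towards the tray's +y end; reads 0 when its centre lies at tray y = -0.040 m, range -0.070 to +0.095; stiff slide, moves under about 2 N and stays where it is left
- divider_left_tab (a point): middle of the top edge of the left (+y side) divider's push tab, 62 mm above the tray's underside; axes as the tray's. Divider: plate 6 mm thick (y) across the tray from floor up, crossbar on the rims (79 wide, its top 36.5 mm above the underside), above it the tab, 34 wide (x), 6 thick (y). A closed gripper can push the tab from either side above the crossbar
- divider_right_tab (a point): the same point of the right (-y side) divider, which is identical
- orange_clip: orange label clip fixed on the middle of the rim of one end wall of the tray (either end); 40 x 9 mm, top 49 mm above the worktop; origin at the centre of its underside on the end wall. It overhangs the bay by 2 mm
- green_clip: green label clip, same shape, on the other end wall
- disc: flat calibration disc, dark glass in a pale steel ring, 45 mm diameter, 8 high; origin at the centre of its underside; lies loose on the tray floor in the middle bay
- red_marker: white felt marker with a red cap, lying, 136 long (its y axis), 17 wide, 18 high mm; origin at the centre of its underside; on the worktop to the left or right of the tray; acts as a square bar, does not roll
- usb_stick: dark blue USB stick with bright plug, lying, 54 long (its y axis), 18 wide, 9 high mm; origin at the centre of its underside; on the worktop on the side where the marker is not
- amber_vial: bystander: amber vial with black cap, upright, 30 mm diameter, 64 high, loose
- clear_vial: bystander: clear vial with white cap, upright, 27 mm diameter, 58 high, loose
- small_ring: bystander: pale aluminium ring lying flat, 40 mm diameter, 12 high, loose
- blue_marker: bystander: white marker with a blue cap, 136 long (its y axis), 17 wide, 18 high, loose
- steel_ring: bystander: larger steel ring lying flat, 51 mm diameter, 13 high, loose
Not all that is in view belongs to the job. Leave any brown look-alike of the disc alone.

How it is judged:
By the outcome, as a careful person would: the job done as asked, in the order asked, and still so for the second after the job is handed in, with the robot touching nothing.
It also fails if it takes over 64 s, if anything falls off the work surface, if the arm or the gripper's body presses on something with over 40 N, if the wrist force passes 120 N, or if a joint passes its speed limit or range.

### The arm

A 7-joint arm with a two-finger parallel gripper is mounted at the origin on a cart in front of the work surface, level with it; the furniture and walls round the work are solid. World frame = base frame: x ahead of the robot, y to its left, z up, the work surface at z = 0. Lengths are in m, angles in rad, forces in N, time in s.
With the tool pointing down it reaches from about 0.4 to 0.9 m from the base axis. Payload 5.6 kg.
Tool frame: the origin (TCP) lies at the very end of the fingers, on their centre line; the grasp point (between the pads) lies 19 mm behind it (r.tcp_to_grasp is the distance from the TCP to the grasp point, in m); z points along the fingers, y is the line along which they close (so a half turn about z gives the same grasp; the last joint's range is limited). The gripper opens to 92 mm and grips with 3 to 60 N. Pads are 20 mm wide; open, the fingers measure 128 mm over their backs; the gripper's body (75 mm by 189 mm) begins 69 mm behind the grasp point.
Start: joints at [-1.176, 0.468, -0.012, 1.603, 0.006, 1.071, -0.056], TCP at [0.276, 0.589, 0.215] pointing down, gripper open.
Joint ranges: [-2.53, 2.53], [-0.31, 2.02], [-1.57, 1.55], [0.28, 2.44], [-1.29, 4.43], [0.15, 1.84], [-2.92, 2.92]. Speed limits (rad/s): [2.57, 2.57, 3.14, 3.14, 3.14, 3.14, 3.14].

### API

Orientations are given as a 3x3 rotation matrix whose columns are the frame's x, y, z axes.
In Python, from workcell import r, get_image, get_calibration, job gives the robot as it stands. The module is installed in compiled form; this text tells all that it offers.
- The arm moves only by the shell command python3 -m inch 'ROWS' [FORCE]. ROWS is a JSON object of lists of equal length, an entry for each row: "claw": the opening, from -1 (shut) to 1 (fully open); "translation": the shift along the tool's x, y, z in cm, a list of three; "delta_rot": the turn, a rotation vector about the tool's x, y, z in rad, a list of three. A call has 1 to 8 rows; each row is the pose to reach, as a shift and turn from the pose commanded when the call began, along the tool's axes at that moment; what a row does not reach only later rows make up. A row lasts 1/12 s, in which the tool goes at most 41.7 mm and 7.16 degrees, less where a joint would pass 70% of its speed; a pose out of reach is approached as far as the arm can. A call with a gripper value outside its range is refused whole. The fingers move at their own pace and stop on an object; FORCE is the grip in N (left out, the last holds). Time passes only in rows, so rows that repeat a pose let the fingers close. It gives the time, the measured TCP pose, the force, the opening and the grip force at its end, in the units of the state.
- r.observe(): the state, without advancing time (a new reading comes with each control period).
- get_image(name): name is "scene" or "top" or "wrist"; returns the picture (480x640x3 uint8, blue, green, red); there is no depth.
- get_calibration(name): a dict with "fx", "fy", "cx", "cy" (pixels), "dist_coeffs" ([k1, k2, p1, p2, k3] as OpenCV has them; the pictures are not rectified), "pose" (4x4, takes a point from camera to world coordinates); the wrist camera has in their place "tool_from_camera" (4x4, takes a point from camera to tool coordinates, whose origin is the TCP and whose axes are the flange's). Camera axes: x right, y down, z forward; pixel columns grow to the right and rows downward; lengths in m; the calibration is good to about 2 mm. A picture is of the moment at which its call begins: read the wrist's pose just before it. get_calibration takes no time and is no camera call.
- job.job_done(): hands the job in; it is judged then, once.
The state is a dict: "time_s": time; "qpos": joint angles; "qd": joint speeds; "joint_torque": joint torques, N m; "ee_pos": TCP position; "ee_rot": TCP orientation; "force": force on the tool from outside, world axes, zero at the start; "torque": the same for the moment, N m; "width": opening from 0.0 (shut) to 1.0 (fully open); "gripper_force": force on a finger pad.
Only numpy, scipy, OpenCV 4.12 (cv2) and the standard library are available. Lean on these libraries where they do the work, as an engineer would, in place of code of your own. Each camera call takes 0.05 s, during which the arm holds its last target. There are 200 camera calls.

## Working session

There is one attempt and no reset: what is moved stays moved. The work goes in short steps, Python scripts to look and compute and a shell command to move; the robot and the scene stay as the last step left them, time stands still between calls to the robot, and variables do not carry over. Pictures are saved under pics/ and viewed, at most 10 in all, crops included, and the job is handed in when it is done.

```bash
mkdir -p pics; cat > h.py <<'E'
import numpy as np, cv2
from workcell import r, get_image, get_calibration, job
def ray(name,px,obs=None):
    c=get_calibration(name);K=np.array([[c['fx'],0,c['cx']],[0,c['fy'],c['cy']],[0,0,1]])
    u=cv2.undistortPoints(np.array(px,float).reshape(-1,1,2),K,np.array(c['dist_coeffs'],float)).reshape(-1,2)
    if name=='wrist':
        T=np.eye(4);T[:3,:3]=obs['ee_rot'];T[:3,3]=obs['ee_pos'];P=T@np.array(c['tool_from_camera'])
    else: P=np.array(c['pose'])
    d=np.c_[u,np.ones(len(u))]@P[:3,:3].T
    return P[:3,3],d
def onz(name,px,z,obs=None):
    o,d=ray(name,px,obs); z=np.asarray(z,float)
    return o+d*((z-o[2])/d[:,2])[:,None]
E
python3 - <<'E'
from h import *
o=r.observe();print({k:np.round(v,3).tolist() for k,v in o.items()},r.tcp_to_grasp)
for n in['top','scene','wrist']:
    cv2.imwrite(f'pics/{n}0.png',get_image(n))
    c=get_calibration(n);print(n,np.round(np.array(c.get('pose',c.get('tool_from_camera'))),3).tolist(),c['fx'])
E
```

```text
{'time_s': 0.0, 'qpos': [-1.176, 0.468, -0.012, 1.604, 0.006, 1.071, -0.056], 'qd': [0.001, -0.001, -0.0, -0.0, -0.001, 0.0, 0.001], 'joint_torque': [0.0, -52.059, -0.012, -24.373, -0.057, 0.017, 0.0], 'ee_pos': [0.275, 0.588, 0.214], 'ee_rot': [[-0.906, 0.424, -0.001], [0.424, 0.906, -0.002], [-0.0, -0.002, -1.0]], 'force': [0.312, -1.003, -0.422], 'torque': [-0.05, 0.02, 0.037], 'gripper_force': 0.0, 'width': 0.999} 0.0187
top [[-0.023, -0.99, 0.141, 0.306], [-1.0, 0.024, 0.003, -0.052], [-0.007, -0.14, -0.99, 1.218], [0.0, 0.0, 0.0, 1.0]] 444.65427928317933
scene [[0.848, -0.27, 0.455, -0.265], [-0.529, -0.403, 0.747, -1.222], [-0.018, -0.875, -0.485, 0.837], [0.0, 0.0, 0.0, 1.0]] 600.4832794866586
wrist [[-0.0, -0.965, -0.263, 0.073], [1.0, -0.001, 0.0, 0.001], [-0.001, -0.263, 0.965, -0.169], [0.0, 0.0, 0.0, 1.0]] 347.7501739567559
```

View pics/top0.png

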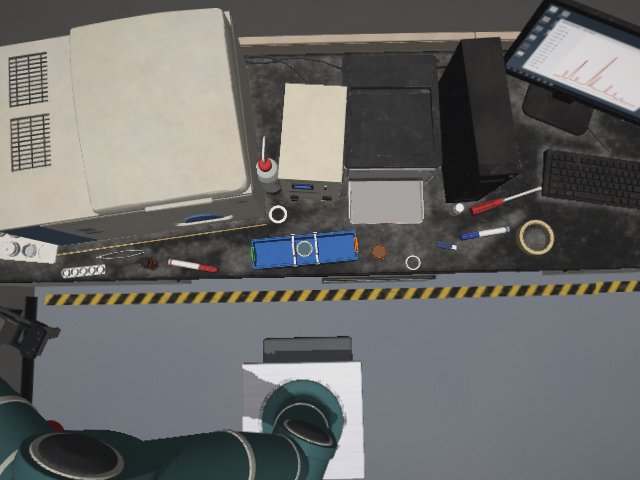

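View pics/scene0.png

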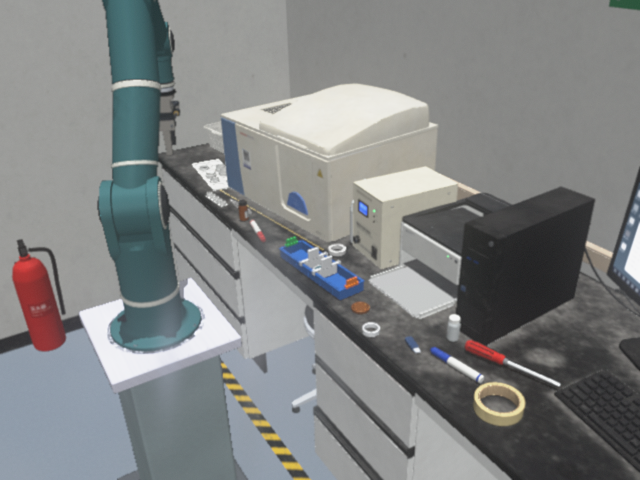

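The top view shows the tray at about (305,250), with the green clip at the left (+y, 252,255) and the orange clip at the right (355,244).
- **Red marker:** the candidate is (193,265), white with a red cap. The look-alikes are the blue marker (485,233) and the red screwdriver (487,207).
- **USB stick:** the candidate is (447,245). The look-alikes are the blue cap (465,236) and the wall-side connectors (303,187).
- **Disc:** the candidate is (304,249), in the tray. The brown look-alike is at (379,251), and rings are at (278,214), (413,263) and (535,237).

I choose (193,265), (447,245) and (304,249).

```bash
cat >> h.py <<'E'
def masks(im):
    h=cv2.cvtColor(im,cv2.COLOR_BGR2HSV)
    f=lambda a,b:cv2.inRange(h,np.array(a),np.array(b))
    return dict(red=f((0,150,90),(5,255,255))|f((174,150,90),(180,255,255)),orange=f((6,180,150),(18,255,255)),green=f((45,120,60),(80,255,255)),blue=f((100,120,40),(125,255,255)),white=f((0,0,190),(180,40,255)))
def blobs(m,amin):
    n,l,s,c=cv2.connectedComponentsWithStats(m)
    return [(np.round(c[i],1).tolist(),s[i].tolist()) for i in range(1,n) if s[i,4]>=amin]
def toolshift(obs,target):
    return np.array(obs['ee_rot']).T@(np.array(target)-np.array(obs['ee_pos']))*100
E
python3 - <<'E'
from h import *
im=cv2.imread('pics/top0.png')
for k,m in masks(im).items():
    m[:200]=0;m[285:]=0
    for c,s in blobs(m,12): print(k,c,s,np.round(onz('top',[c],.02)[0],3))
o=r.observe()
print(toolshift(o,[.55,.05,.28]))
cr=im[200:285,140:560];cv2.imwrite('pics/crop.png',cv2.resize(im[215:280,140:340],None,fx=4,fy=4,interpolation=3))
E
```

```text
red [485.7, 205.9] [471, 200, 32, 14, 213] [ 0.558 -0.52   0.02 ]
red [208.0, 267.7] [199, 264, 18, 8, 83] [0.406 0.245 0.02 ]
orange [355.7, 244.2] [354, 238, 4, 14, 31] [ 0.46  -0.157  0.02 ]
green [252.4, 253.6] [251, 247, 4, 15, 47] [0.441 0.124 0.02 ]
blue [201.2, 214.7] [190, 214, 23, 3, 27] [0.552 0.266 0.02 ]
blue [210.1, 217.0] [199, 215, 23, 5, 59] [0.545 0.241 0.02 ]
blue [194.5, 220.0] [189, 219, 13, 3, 24] [0.538 0.284 0.02 ]
blue [336.1, 246.3] [316, 230, 42, 33, 1133] [ 0.456 -0.103  0.02 ]
blue [469.2, 235.4] [460, 232, 19, 8, 97] [ 0.477 -0.468  0.02 ]
blue [305.2, 249.9] [294, 234, 22, 31, 351] [ 0.448 -0.019  0.02 ]
blue [272.3, 252.2] [251, 236, 43, 33, 1171] [0.444 0.07  0.02 ]
white [49.9, 210.1] [0, 200, 155, 29, 2376] [0.577 0.694 0.02 ]
white [176.0, 204.3] [146, 200, 66, 11, 196] [0.583 0.336 0.02 ]
white [349.0, 208.5] [349, 200, 1, 18, 18] [ 0.56  -0.142  0.02 ]
white [459.2, 207.2] [456, 204, 8, 8, 50] [ 0.556 -0.446  0.02 ]
white [277.7, 213.8] [269, 206, 18, 17, 111] [0.55  0.054 0.02 ]
white [205.7, 220.8] [180, 216, 50, 9, 84] [0.535 0.253 0.02 ]
whit
[... 157 characters left out ...]
3, 19, 33] [0.464 0.014 0.02 ]
white [315.8, 246.2] [315, 241, 3, 12, 20] [ 0.457 -0.048  0.02 ]
white [453.4, 246.6] [452, 245, 4, 4, 15] [ 0.447 -0.422  0.02 ]
white [316.7, 257.5] [316, 254, 3, 8, 13] [ 0.426 -0.05   0.02 ]
white [412.2, 258.3] [406, 256, 14, 8, 21] [ 0.418 -0.308  0.02 ]
white [185.0, 263.9] [172, 260, 27, 9, 112] [0.417 0.308 0.02 ]
white [91.2, 270.1] [86, 266, 12, 10, 36] [0.406 0.567 0.02 ]
white [98.9, 270.2] [95, 266, 8, 9, 33] [0.405 0.545 0.02 ]
white [74.3, 272.3] [70, 268, 10, 9, 31] [0.401 0.614 0.02 ]
white [81.7, 272.2] [78, 269, 7, 7, 24] [0.401 0.593 0.02 ]
white [65.4, 273.4] [63, 270, 5, 8, 20] [0.398 0.639 0.02 ]
[-47.69012197 -37.11576067  -6.55780339]
```

```bash
python3 -m inch '{"claw":[-1,-1,-1,-1,-1,-1,-1,-1],"translation":[[-4,-4,-1],[-7.5,-8,-2],[-11,-12,-3],[-14.5,-15.5,-4],[-18,-19,-4],[-21.5,-22,-4],[-24.5,-25,-4],[-27.5,-28,-4]],"delta_rot":[[0,0,0.12],[0,0,0.24],[0,0,0.36],[0,0,0.48],[0,0,0.6],[0,0,0.72],[0,0,0.84],[0,0,0.96]]}' 20; python3 - <<'E'
from h import *
o=r.observe();print(np.round(o['ee_pos'],3),np.round(o['ee_rot'],3).tolist(),toolshift(o,[.40,.13,.25]))
E
```

```text
time_s: 0.82
ee_pos: [0.3844, 0.275, 0.2537]
ee_rot: [[-0.166, 0.986, 0.0], [0.986, 0.166, 0.001], [0.001, 0.0, -1.0]]
force: [0.2, -0.2, -0.0]
width: 0.441
gripper_force: 0.0
[0.384 0.275 0.254] [[-0.166, 0.986, 0.0], [0.986, 0.166, 0.001], [0.001, 0.0, -1.0]] [-14.55927304  -0.87712435   0.36055437]
```

```bash
python3 -m inch '{"claw":[-1,-1,-1,-1,-1,-1],"translation":[[-3.5,-0.2,0],[-7,-0.4,0],[-11,-0.6,0],[-14.5,-0.9,0],[-14.5,-0.9,0],[-14.5,-0.9,0]],"delta_rot":[[0,0,0.08],[0,0,0.167],[0,0,0.167],[0,0,0.167],[0,0,0.167],[0,0,0.167]]}'; python3 - <<'E'
from h import *
o=r.observe();im=get_image('wrist');cv2.imwrite('pics/w1.png',im)
np.save('w1.npy',o,allow_pickle=True)
for k,m in masks(im).items():
    for c,s in blobs(m,60): print(k,c,s,np.round(onz('wrist',[c],.02,o)[0],3))
E
```

```text
time_s: 1.32
ee_pos: [0.4003, 0.1312, 0.2536]
ee_rot: [[-0.002, 1.0, 0.0], [1.0, 0.002, 0.001], [0.001, 0.0, -1.0]]
force: [0.4, 1.0, 0.3]
width: 0.013
gripper_force: 0.0
red [328.6, 100.2] [319, 77, 22, 49, 680] [0.409 0.25  0.02 ]
green [358.0, 215.9] [340, 211, 36, 10, 297] [0.445 0.122 0.02 ]
blue [472.0, 89.7] [458, 34, 33, 117, 2924] [0.563 0.261 0.02 ]
blue [361.4, 250.2] [322, 207, 72, 94, 4930] [0.45 0.08 0.02]
blue [386.8, 314.3] [379, 306, 15, 17, 214] [ 0.485 -0.006  0.02 ]
blue [530.8, 407.4] [519, 396, 25, 32, 508] [ 0.691 -0.147  0.02 ]
white [340.4, 37.8] [327, 0, 28, 78, 1117] [0.421 0.311 0.02 ]
white [622.4, 189.7] [602, 0, 38, 358, 2706] [0.749 0.153 0.02 ]
white [453.0, 94.9] [448, 12, 14, 165, 1301] [0.543 0.256 0.02 ]
white [71.6, 216.2] [0, 181, 127, 96, 7514] [0.107 0.121 0.02 ]
white [443.0, 265.5] [424, 246, 40, 39, 625] [0.551 0.06  0.02 ]
white [635.9, 289.8] [631, 249, 9, 70, 250] [0.794 0.029 0.02 ]
white [378.7, 310.2] [366, 302, 28, 20, 170] [0.475 0.    0.02 ]
white [119.5, 345.2] [82, 325, 60, 33, 1099] [ 0.138 -0.051  0.02 ]
white [91.7, 398.5] [36, 396, 112, 7, 670] [ 0.088 -0.133  0.02 ]
white [593.5, 422.5] [579, 396, 28, 51, 690] [ 0.782 -0.171  0.02 ]
white [479.6, 433.8] [473, 417, 17, 29, 231] [ 0.626 -0.192  0.02 ]
```

View pics/w1.png

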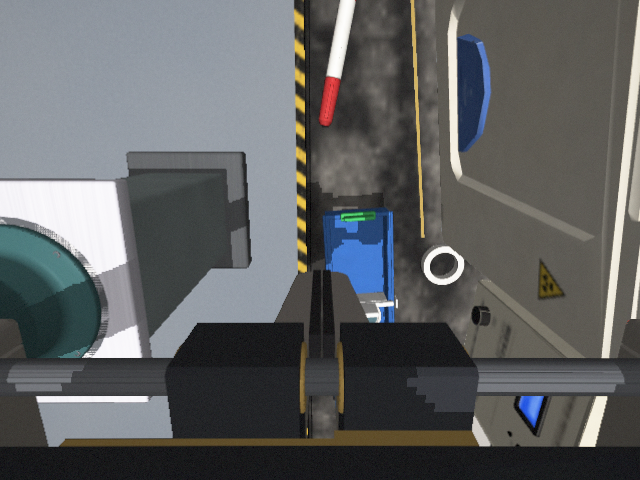

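The wrist view shows the marker's cap end at (326,124) running to (345,0), the green clip at (358,216) and the ring at (443,265). The fingers hide the dividers, so I'll back off towards -y to see the whole tray.

```bash
python3 -m inch '{"claw":[-1,-1,-1,-1,-1,-1,-1,-1],"translation":[[-4,0.5,-0.5],[-8,1,-1],[-12,2,-1.5],[-16,2.5,-2],[-20,3,-2.5],[-24,3.5,-3],[-28,4,-3],[-28,4,-3]],"delta_rot":[[0,0,0],[0,0,0],[0,0,0],[0,0,0],[0,0,0],[0,0,0],[0,0,0],[0,0,0]]}'; python3 - <<'E'
from h import *
o=r.observe();im=get_image('wrist');cv2.imwrite('pics/w2.png',cv2.resize(im[0:330,200:520],None,fx=1.75,fy=1.75))
cv2.imwrite('pics/w2full.png',im)
np.save('w2.npy',o,allow_pickle=True)
for k,m in masks(im).items():
    for c,s in blobs(m,60): print(k,c,s,np.round(onz('wrist',[c],.049,o)[0],3))
E
```

```text
time_s: 2.03
ee_pos: [0.4429, -0.1532, 0.2843]
ee_rot: [[0.001, 1.0, 0.002], [1.0, -0.001, -0.004], [-0.004, 0.002, -1.0]]
force: [-0.4, 0.7, 0.1]
width: 0.009
gripper_force: 0.0
orange [340.7, 205.8] [323, 202, 30, 7, 75] [ 0.467 -0.152  0.049]
blue [329.0, 103.8] [285, 0, 84, 209, 11673] [ 0.453 -0.039  0.049]
blue [512.2, 57.7] [498, 24, 30, 67, 975] [0.646 0.006 0.049]
white [49.6, 51.9] [0, 0, 84, 121, 4895] [0.16  0.012 0.049]
white [419.0, 21.2] [397, 0, 45, 40, 667] [0.545 0.04  0.049]
white [593.3, 104.2] [526, 0, 114, 197, 17650] [ 0.741 -0.04   0.049]
white [327.4, 46.7] [311, 43, 33, 8, 175] [0.451 0.017 0.049]
white [352.5, 50.8] [343, 48, 20, 7, 105] [0.477 0.013 0.049]
white [300.9, 54.7] [292, 52, 19, 7, 101] [0.423 0.009 0.049]
white [331.8, 84.8] [314, 64, 37, 41, 432] [ 0.456 -0.02   0.049]
white [340.0, 109.7] [316, 107, 49, 7, 250] [ 0.465 -0.045  0.049]
white [305.4, 113.2] [297, 111, 18, 6, 86] [ 0.427 -0.049  0.049]
white [40.1, 188.8] [0, 163, 99, 42, 2678] [ 0.119 -0.131  0.049]
white [425.4, 256.7] [375, 191, 104, 141, 11842] [ 0.572 -0.215  0.049]
white [523.1, 279.8] [508, 204, 31, 154, 600] [ 0.696 -0.246  0.049]
```

View pics/w2.png

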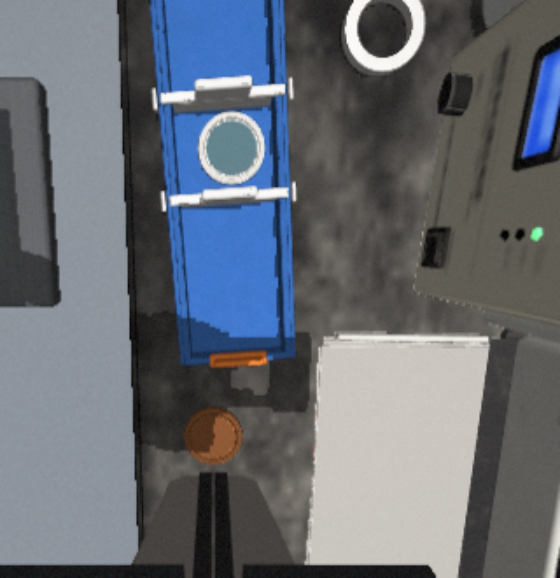

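The crop shows the orange clip at (238,359), the right tab at (230,192), the disc at (232,148), the left tab at (223,81) and the brown look-alike at (213,435), outside the tray.

```bash
python3 - <<'E'
from h import *
o1=np.load('w1.npy',allow_pickle=True).item();o2=np.load('w2.npy',allow_pickle=True).item()
cr=lambda x,y:[x/1.75+200-.2,y/1.75-.2]
g1=onz('wrist',[[358,215]],.049,o1)[0];g2=onz('top',[[252.4,253.6]],.045)[0]
oc=onz('wrist',[cr(238,359)],.046,o2)[0];oc2=onz('top',[[355.7,244.2]],.045)[0]
print('green',g1,g2,'orange',oc,oc2)
# rim corners near end & edges at crop (z=.03)
print('near corners',onz('wrist',[cr(181,365),cr(295,356)],.03,o2))
print('tabs',onz('wrist',[cr(223,80),cr(230,192)],.062,o2)); print('tabs top',onz('top',[[292.7,240],[315.8,242]],.062))
print('crossbars ends',onz('wrist',[cr(156,98),cr(291,87),cr(163,201),cr(294,190)],.036,o2))
print('disc',onz('wrist',[cr(232,148)],.010,o2))
# marker from w1
im=cv2.imread('pics/w1.png');ms=masks(im)
m=ms['red']
c=max(cv2.findContours(m,0,2)[0],key=cv2.contourArea);print('redcap',cv2.minAreaRect(c))
w=ms['white'].copy();w[:, :320]=0;w[:,360:]=0;w[82:]=0
y,x=np.nonzero(w|(m*(np.arange(480)[:,None]<200)).astype(np.uint8));
for yy in (5,30,60,90,115): print(yy,x[y==yy].min(),x[y==yy].max())
print(y[m[y,x]>0].max())
E
```

```text
green [0.44149553 0.12932677 0.049     ] [0.43835246 0.12061936 0.045     ] orange [ 0.46156578 -0.15106158  0.046     ] [ 0.45702162 -0.15454436  0.045     ]
near corners [[ 0.42208543 -0.15813524  0.03      ]
 [ 0.50233292 -0.15187555  0.03      ]]
tabs [[ 0.45059933  0.01503492  0.062     ]
 [ 0.45502632 -0.04589663  0.062     ]]
tabs top [[ 0.46988427  0.01194554  0.062     ]
 [ 0.46313931 -0.0486051   0.062     ]]
crossbars ends [[ 0.40947587  0.01120498  0.036     ]
 [ 0.49315134  0.01727552  0.036     ]
 [ 0.41239625 -0.04919874  0.036     ]
 [ 0.49708602 -0.0426118   0.036     ]]
disc [[ 0.45772169 -0.01374909  0.01      ]]
redcap ((327.9748229980469, 100.99470520019531), (15.29627799987793, 48.618473052978516), 11.888657569885254)
5 340 353
30 335 349
60 329 343
90 323 338
115 320 332
125
```

```bash
python3 -m inch '{"claw":[-1,-1,-1,-1,-1,-1,-1,-1],"translation":[[3.5,0.3,1],[7,0.6,3],[10.5,0.9,6],[13.7,0.9,9],[13.7,0.9,13],[13.7,0.9,17],[13.7,0.9,18.4],[13.7,0.9,18.4]],"delta_rot":[[0,0,-0.03],[0,0,-0.073],[0,0,-0.073],[0,0,-0.073],[0,0,-0.073],[0,0,-0.073],[0,0,-0.073],[0,0,-0.073]]}'; python3 - <<'E'
from h import *
o=r.observe();print(toolshift(o,[.452,-.016,.045]),np.round(o['ee_rot'],3).tolist())
E
```

```text
time_s: 2.75
ee_pos: [0.4468, -0.0077, 0.0956]
ee_rot: [[-0.083, 0.996, -0.009], [0.997, 0.083, -0.002], [-0.001, -0.009, -1.0]]
force: [-0.9, 0.7, 0.1]
width: 0.004
gripper_force: 0.0
[-0.86756482  0.49779923  5.05272346] [[-0.083, 0.996, -0.009], [0.997, 0.083, -0.002], [-0.001, -0.009, -1.0]]
```

```bash
python3 -m inch '{"claw":[-1,-1,-1],"translation":[[0,0,0],[0,0,0],[0,0,0]],"delta_rot":[[0,0,0],[0,0,0],[0,0,0]]}'; python3 - <<'E'
from h import *
o=r.observe();print(toolshift(o,[.452,-.016,.045]),np.round(o['ee_rot'],3).tolist())
E
```

```text
time_s: 3.0
ee_pos: [0.4515, -0.0094, 0.1009]
ee_rot: [[-0.08, 0.997, 0.003], [0.997, 0.08, 0.001], [0.001, 0.003, -1.0]]
force: [0.0, 0.0, 1.3]
width: 0.005
gripper_force: 0.0
[-0.66337642 -0.01821834  5.59057986] [[-0.08, 0.997, 0.003], [0.997, 0.08, 0.001], [0.001, 0.003, -1.0]]
```

```bash
python3 -m inch '{"claw":[-1,-1,-1,-1,-1,-1,-1,-1],"translation":[[-0.5,0,2.5],[-0.5,0,4.5],[-0.5,0,5.6],[-0.5,0,5.6],[0.7,0,5.6],[2,0,5.6],[3.3,0,5.6],[4.4,0,5.6]],"delta_rot":[[0,0,0],[0,0,0],[0,0,0],[0,0,0],[0,0,0],[0,0,0],[0,0,0],[0,0,0]]}'; python3 -m inch '{"claw":[-1,-1,-1],"translation":[[0.6,0,0],[1,0,0],[1,0,0]],"delta_rot":[[0,0,0],[0,0,0],[0,0,0]]}'
```

```text
time_s: 3.67
ee_pos: [0.4477, 0.0341, 0.0447]
ee_rot: [[-0.078, 0.997, 0.003], [0.997, 0.078, 0.0], [-0.0, 0.003, -1.0]]
force: [1.0, -3.1, -0.8]
width: 0.004
gripper_force: 1.3
time_s: 3.92
ee_pos: [0.4464, 0.0447, 0.044]
ee_rot: [[-0.08, 0.997, 0.001], [0.997, 0.08, 0.001], [0.001, 0.001, -1.0]]
force: [1.6, -0.4, 0.2]
width: 0.005
gripper_force: 0.0
```

```bash
python3 -m inch '{"claw":[-1,-1,-1,-1,-1,-1,-1,-1],"translation":[[-1.5,0,0],[-1.5,0,-4],[-4.5,0,-5.5],[-8.5,0,-5.5],[-11.7,0,-5.5],[-11.7,0,-5.5],[-11.7,0,-5],[-11.7,0,-5]],"delta_rot":[[0,0,0],[0,0,0],[0,0,0],[0,0,0],[0,0,0],[0,0,0],[0,0,0],[0,0,0]]}'; python3 -m inch '{"claw":[-1,-1,-1,-1,-1,-1,-1,-1],"translation":[[0,0,2.5],[0,0,5],[0,0,5],[0,0,5],[1.3,0,5],[2.6,0,5],[3.9,0,5],[5,0,5]],"delta_rot":[[0,0,0],[0,0,0],[0,0,0],[0,0,0],[0,0,0],[0,0,0],[0,0,0],[0,0,0]]}'; python3 -m inch '{"claw":[-1,-1,-1],"translation":[[0.6,0,0],[0.8,0,0],[0.8,0,0]],"delta_rot":[[0,0,0],[0,0,0],[0,0,0]]}'
```

```text
time_s: 4.58
ee_pos: [0.4542, -0.0723, 0.0926]
ee_rot: [[-0.079, 0.997, -0.002], [0.997, 0.079, 0.001], [0.001, -0.002, -1.0]]
force: [-0.2, -0.1, -0.8]
width: 0.004
gripper_force: 0.0
time_s: 5.25
ee_pos: [0.4518, -0.0226, 0.0446]
ee_rot: [[-0.079, 0.997, 0.002], [0.997, 0.079, -0.0], [-0.001, 0.002, -1.0]]
force: [0.9, -2.5, -2.0]
width: 0.003
gripper_force: 1.6
time_s: 5.5
ee_pos: [0.4509, -0.0143, 0.044]
ee_rot: [[-0.08, 0.997, 0.001], [0.997, 0.08, 0.001], [0.001, 0.001, -1.0]]
force: [0.5, 0.4, 0.6]
width: 0.006
gripper_force: 0.0
```

```bash
python3 -m inch '{"claw":[-1,-1,-1,-1,-1,-1,-1,-1],"translation":[[-1.5,0,0],[-1.5,0,-4],[-3,0,-8],[-5,0,-12],[-7,0,-15],[-9,0,-19],[-11.5,0,-22],[-11.5,0,-24]],"delta_rot":[[0,0,0],[0,0,0],[0,0,0],[0,0,0],[0,0,0],[0,0,0],[0,0,0],[0,0,0]]}'; python3 -m inch '{"claw":[-1,-1,-1],"translation":[[0,0,-1],[0,0,-1],[0,0,-1]],"delta_rot":[[0,0,0],[0,0,0],[0,0,0]]}'; python3 - <<'E'
from h import *
o=r.observe();im=get_image('wrist');cv2.imwrite('pics/w3.png',cv2.resize(im[0:300,220:440],None,fx=2,fy=2))
cv2.imwrite('pics/w3full.png',im);np.save('w3.npy',o,allow_pickle=True)
E
```

```text
time_s: 6.17
ee_pos: [0.46, -0.135, 0.2875]
ee_rot: [[-0.072, 0.997, 0.005], [0.997, 0.072, -0.001], [-0.001, 0.005, -1.0]]
force: [1.0, -0.3, -0.1]
width: 0.003
gripper_force: 0.0
time_s: 6.42
ee_pos: [0.459, -0.1287, 0.2926]
ee_rot: [[-0.08, 0.997, -0.001], [0.997, 0.08, 0.001], [0.001, -0.001, -1.0]]
force: [0.8, -0.7, -0.7]
width: 0.004
gripper_force: 0.0
```

View pics/w3.png

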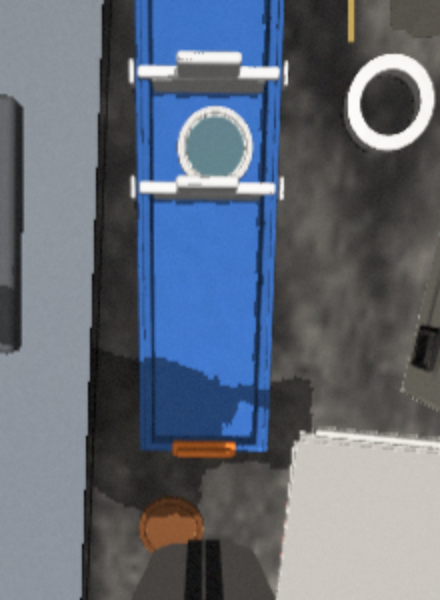

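The crop shows the right crossbar at about y=187, the left one at about y=72, the disc between them at (215,146), and the orange end's outer edge at about y=450.

```bash
python3 - <<'E'
from h import *
o=np.load('w3.npy',allow_pickle=True).item()
cr=lambda x,y:[x/2+220-.25,y/2-.25]
u=np.array([-.076,.997])
def P(n,px,z):
    p=onz('wrist',[cr(*q) for q in px],z,o).mean(0);print(n,p,'along',p[:2]@u*1000)
P('outer end',[(141,451),(268,450)],.03);P('clip',[(204,448)],.049)
P('R bar',[(150,188),(262,188)],.0365);P('R tab',[(208,182)],.062)
P('L bar',[(150,74),(262,72)],.0365);P('L tab',[(208,57)],.062)
P('disc',[(215,146)],.01)
im=cv2.imread('pics/w3full.png')
for k in range(20,236,1): pass
print([ (int(v),im[v,330].tolist()) for v in range(216,230)])
print([ (int(v),im[v,304].tolist()) for v in range(88,100)],[ (int(v),im[v,304].tolist()) for v in range(30,44)])
E
```

```text
outer end [ 0.46273915 -0.15521706  0.03      ] along -189.91958426810396
clip [ 0.46194831 -0.14925908  0.049     ] along -183.91937497207422
R bar [ 0.45115324 -0.00062441  0.0365    ] along -34.910178507713404
R tab [ 0.45216619 -0.00079519  0.062     ] along -35.15743038171307
L bar [0.44641    0.05773617 0.0365    ] along 23.635801531865592
L tab [0.44732145 0.05838166 0.062     ] along 24.210087385378852
disc [0.45442783 0.02639909 0.01      ] along -8.216621059757616
[(216, [125, 73, 43]), (217, [114, 66, 37]), (218, [87, 52, 29]), (219, [67, 45, 31]), (220, [46, 50, 70]), (221, [28, 67, 128]), (222, [29, 78, 154]), (223, [30, 75, 141]), (224, [21, 55, 106]), (225, [29, 64, 120]), (226, [32, 76, 143]), (227, [32, 83, 155]), (228, [35, 67, 125]), (229, [38, 48, 58])]
[(88, [200, 116, 65]), (89, [202, 118, 64]), (90, [192, 131, 96]), (91, [231, 225, 222]), (92, [249, 250, 250]), (93, [249, 250, 251]), (94, [249, 250, 251]), (95, [238, 240, 240]), (96, [172, 175, 177]), (97, [94, 96, 98]), (98, [84, 86, 87]), (99, [97, 81, 71])] [(30, [197, 118, 64]), (31, [195, 115, 65]), (32, [180, 131, 99]), (33, [236, 236, 235]), (34, [247, 248, 249]), (35, [248, 249, 249]), (36, [249, 250, 250]), (37, [190, 191, 196]), (38, [119, 120, 123]), (39, [144, 147, 149]), (40, [111, 115, 115]), (41, [86, 87, 89]), (42, [83, 85, 86]), (43, [84, 86, 86])]
```

```bash
python3 -m inch '{"claw":[-0.4,-0.4,-0.4,-0.4,-0.4,-0.4,-0.4,-0.4],"translation":[[3.5,-0.5,0.5],[7.5,-1,1],[11.5,-1.5,1.5],[15.5,-2,2],[19,-2.5,3],[22,-3.1,3],[22,-3.1,3],[22,-3.1,3]],"delta_rot":[[0,0,0.05],[0,0,0.1],[0,0,0.15],[0,0,0.2],[0,0,0.26],[0,0,0.26],[0,0,0.26],[0,0,0.26]]}'; python3 -m inch '{"claw":[-0.4,-0.4],"translation":[[0,0,0],[0,0,0]],"delta_rot":[[0,0,0],[0,0,0]]}';  python3 - <<'E'
from h import *
o=r.observe();im=get_image('wrist');np.save('w4.npy',o,allow_pickle=True);cv2.imwrite('pics/w4full.png',im)
cv2.imwrite('pics/w4.png',cv2.resize(im[0:260,220:440],None,fx=2,fy=2))
E
```

```text
time_s: 7.13
ee_pos: [0.4096, 0.0884, 0.2617]
ee_rot: [[0.175, 0.985, -0.003], [0.985, -0.175, -0.002], [-0.003, -0.003, -1.0]]
force: [0.0, -0.8, 0.3]
width: 0.297
gripper_force: 0.0
time_s: 7.3
ee_pos: [0.4112, 0.0859, 0.2628]
ee_rot: [[0.182, 0.983, -0.001], [0.983, -0.182, -0.001], [-0.001, -0.001, -1.0]]
force: [0.4, -0.8, -0.7]
width: 0.302
gripper_force: 0.0
```

View pics/w4.png

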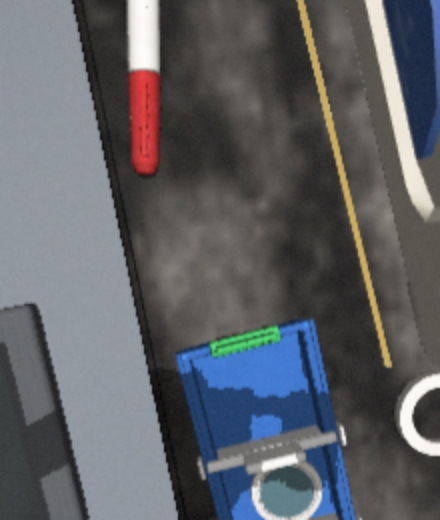

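The red marker lies vertically in this crop, with its cap tip at (145,175) and its sides at x of about 130 and 160. The green clip is at (245,341) and the left crossbar is at about (270,450). This confirms the choice: white body, red cap.

```bash
python3 - <<'E'
from h import *
o=np.load('w4.npy',allow_pickle=True).item()
cr=lambda x,y:[x/2+220-.25,y/2-.25]
im=cv2.imread('pics/w4full.png');h=cv2.cvtColor(im,cv2.COLOR_BGR2HSV)
m=((h[...,0]<8)|(h[...,0]>172))&(h[...,1]>120)&(h[...,2]>60);m[:, :270]=0;m[:,310:]=0;m[95:]=0
y,x=np.nonzero(m);print('tip row',y.max())
for yy in(40,50,60,70,80):print(yy,x[y==yy].min(),x[y==yy].max())
tip=onz('wrist',[[292.2,y.max()+.5]],.010,o)[0]
a=onz('wrist',[[(x[y==40].min()+x[y==40].max())/2,40],[(x[y==75].min()+x[y==75].max())/2,75]],.013,o)
d=(a[0]-a[1])[:2];d/=np.linalg.norm(d);print('tip',tip,'axis',d,'pts',a)
c=tip[:2]+.068*d;print('center',c)
print('topview ends',onz('top',[[169.5,261.5],[217.5,269.5]],.01))
u=np.array([-.073,.997])
for n,px,z in(('green end',[(178,355),(313,320)],.03),('clip',[(245,338)],.049),('Lbar',[(205,469),(340,432)],.0365)):
    p=onz('wrist',[cr(*q) for q in px],z,o).mean(0);print(n,p,p[:2]@u)
t=np.r_[c,.1]
print(toolshift(o,t))
E
```

```text
tip row 86
40 284 299
50 284 299
60 285 299
70 285 299
80 286 299
tip [0.40423287 0.22469525 0.01      ] axis [0.18926889 0.9819253 ] pts [[0.41314445 0.26988114 0.013     ]
 [0.40657694 0.23580898 0.013     ]]
center [0.41710315 0.29146617]
topview ends [[0.42576957 0.35401621 0.01      ]
 [0.40089305 0.22138621 0.01      ]]
green end [0.44360842 0.12660694 0.03      ] 0.09384370038334901
clip [0.44271213 0.12796054 0.049     ] 0.09525867612119204
Lbar [0.44798231 0.06024193 0.0365    ] 0.02735849197548154
[20.33472302 -3.14455022 16.26581165]
```

```bash
python3 -m inch '{"claw":[-0.2,-0.2,-0.2,-0.2,-0.2,-0.2,-0.2,-0.2],"translation":[[3,-0.5,1.5],[6,-1,4],[9,-1.5,6.5],[12,-2,9],[15,-2.6,11.5],[18,-3,14],[19.1,-3.3,16.3],[19.1,-3.3,16.3]],"delta_rot":[[0,0,0],[0,0,0],[0,0,0],[0,0,0],[0,0,0],[0,0,0],[0,0,0],[0,0,0]]}'; python3 -m inch '{"claw":[-0.2,-0.2,-0.2],"translation":[[0,0,0],[0,0,0],[0,0,0]],"delta_rot":[[0,0,0],[0,0,0],[0,0,0]]}';  python3 - <<'E'
from h import *
o=r.observe();print(toolshift(o,[.414,.280,.006]))
im=get_image('wrist');cv2.imwrite('pics/w5.png',im)
E
```

```text
time_s: 8.02
ee_pos: [0.411, 0.2814, 0.0963]
ee_rot: [[0.177, 0.984, -0.005], [0.984, -0.177, -0.005], [-0.006, -0.004, -1.0]]
force: [-0.2, -0.5, 1.0]
width: 0.404
gripper_force: 0.0
time_s: 8.27
ee_pos: [0.4146, 0.2798, 0.102]
ee_rot: [[0.183, 0.983, 0.002], [0.983, -0.183, 0.001], [0.002, 0.002, -1.0]]
force: [-0.1, 0.4, -0.0]
width: 0.399
gripper_force: 0.0
[-6.20288851e-03 -8.43984385e-02  9.59678263e+00]
```

View pics/w5.png

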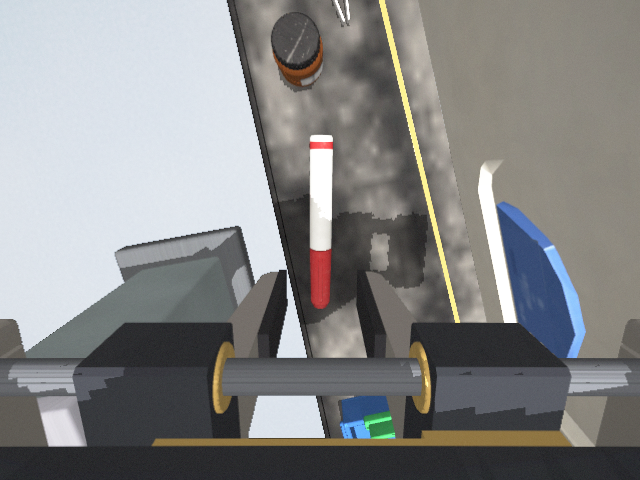

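The marker lies between the fingers, with its far end at (321,135) and its cap tip at (320,308). The amber vial at (297,48) is clear of it.

```bash
python3 - <<'E'
from h import *
o=r.observe()
p=onz('wrist',[[321,135.5],[320,308.5]],[.016,.009],o);print(p,np.linalg.norm(p[0]-p[1]),p.mean(0))
print(toolshift(o,[*p.mean(0)[:2],.006]))
E
```

```text
[[0.42983415 0.3582088  0.016     ]
 [0.4038563  0.22335453 0.009     ]] 0.13751190124511387 [0.41684523 0.29078167 0.0125    ]
[1.07788973 0.01505527 9.60553622]
```

```bash
python3 -m inch '{"claw":[-0.2,-0.2,-0.2,-0.2,-0.2,-0.2],"translation":[[0,-0.1,2.5],[0,-0.1,5],[0,-0.1,7.5],[0,-0.1,9],[0,-0.1,9.5],[0,-0.1,9.5]],"delta_rot":[[0,0,0],[0,0,0],[0,0,0],[0,0,0],[0,0,0],[0,0,0]]}'
```

```text
time_s: 8.82
ee_pos: [0.4124, 0.2803, 0.0055]
ee_rot: [[0.181, 0.983, -0.0], [0.983, -0.181, -0.0], [-0.001, -0.0, -1.0]]
force: [0.8, 0.7, 0.5]
width: 0.403
gripper_force: 0.0
```

```bash
python3 -m inch '{"claw":[-1,-1,-1,-1,-1,-1],"translation":[[0,0.1,0],[0,0.1,0],[0,0.1,0],[0,0.1,0],[0,0.1,0],[0,0.1,0]],"delta_rot":[[0,0,0],[0,0,0],[0,0,0],[0,0,0],[0,0,0],[0,0,0]]}' 25 && python3 -m inch '{"claw":[-1,-1,-1,-1,-1,-1],"translation":[[0,0,-2.5],[0,0,-5],[0,0,-8],[0,0,-10],[0,0,-10],[0,0,-10]],"delta_rot":[[0,0,0],[0,0,0],[0,0,0],[0,0,0],[0,0,0],[0,0,0]]}'; python3 - <<'E'
from h import *
o=r.observe();print(np.round(o['ee_rot'],3).tolist(),toolshift(o,[.457,-.075,.12]))
E
```

```text
time_s: 9.32
ee_pos: [0.4141, 0.2815, 0.0067]
ee_rot: [[0.18, 0.984, 0.002], [0.984, -0.18, 0.002], [0.002, 0.001, -1.0]]
force: [-1.4, -1.3, 6.8]
width: 0.176
gripper_force: 25.0
time_s: 9.82
ee_pos: [0.4137, 0.2817, 0.1067]
ee_rot: [[0.18, 0.984, 0.002], [0.984, -0.18, 0.002], [0.003, 0.002, -1.0]]
force: [0.1, -0.3, -0.0]
width: 0.179
gripper_force: 25.0
[[0.18, 0.984, 0.002], [0.984, -0.18, 0.002], [0.003, 0.002, -1.0]] [-34.30284666  10.67219998  -1.40957406]
```

```bash
python3 -m inch '{"claw":[-1,-1,-1,-1,-1,-1,-1,-1],"translation":[[-2.5,0.7,-1],[-6,1.9,-1],[-10,3.1,-1],[-14,4.3,-1],[-18,5.5,-1],[-22,6.8,-1],[-26,8,-1],[-30,9.3,-1]],"delta_rot":[[0,0,-0.03],[0,0,-0.06],[0,0,-0.1],[0,0,-0.14],[0,0,-0.18],[0,0,-0.22],[0,0,-0.254],[0,0,-0.254]]}' && python3 -m inch '{"claw":[-1,-1,-1,-1,-1],"translation":[[-3,0.2,0],[-5,0.3,0],[-5.3,0.3,0],[-5.3,0.3,0],[-5.3,0.3,0]],"delta_rot":[[0,0,0],[0,0,0],[0,0,0],[0,0,0],[0,0,0]]}'; python3 - <<'E'
from h import *
o=r.observe();print(np.round(o['ee_rot'],3).tolist(),toolshift(o,[.4576,-.0874,.012]))
im=get_image('wrist');cv2.imwrite('pics/w6.png',im);np.save('w6.npy',o,allow_pickle=True)
E
```

```text
time_s: 10.48
ee_pos: [0.4492, -0.0316, 0.1144]
ee_rot: [[-0.075, 0.997, -0.002], [0.997, 0.075, -0.0], [0.0, -0.002, -1.0]]
force: [0.5, -0.4, -0.1]
width: 0.176
gripper_force: 25.0
time_s: 10.9
ee_pos: [0.4566, -0.0813, 0.1145]
ee_rot: [[-0.074, 0.997, -0.002], [0.997, 0.074, 0.001], [0.001, -0.002, -1.0]]
force: [0.7, -0.3, 0.3]
width: 0.174
gripper_force: 25.0
[[-0.074, 0.997, -0.002], [0.997, 0.074, 0.001], [0.001, -0.002, -1.0]] [-0.62655358  0.07950156 10.25430826]
```

View pics/w6.png

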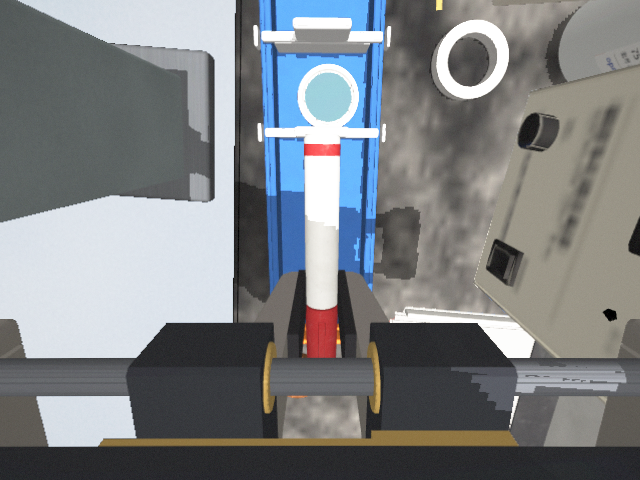

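The marker is held straight along the tray, with its far end at (322,135). The right crossbar is at (322,132) and the tray walls at x of about 270 and 375.

```bash
python3 - <<'E'
from h import *
o=np.load('w6.npy',allow_pickle=True).item()
u=np.array([-.073,.997]);v=np.array([.997,.073])
for n,p,z in(('far end',[322,135],.124),('Rbar L',[270,132],.0365),('Rbar R',[372,131],.0365),('tray edge L',[266,200],.03),('tray edge R',[378,200],.03),('marker L',[304,200],.124),('marker R',[340,200],.124)):
    q=onz('wrist',[p],z,o)[0];print(n,q,'u',q[:2]@u+.0461,'v',q[:2]@v-.4502)
q=np.array(o['ee_pos'][:2]);print(q@u+.0461,q@v-.4502)
E
```

```text
far end [ 0.45220356 -0.00375755  0.124     ] u 0.009342862808563453 v 0.0003726465029943449
Rbar L [ 0.41657343 -0.00259423  0.0365    ] u 0.013103692604748224 v -0.03506567263426558
Rbar R [0.48580527 0.00313912 0.0365    ] u 0.013765916440072655 v 0.034377013548515634
tray edge L [ 0.41434057 -0.05057844  0.03      ] u -0.034573568516868936 v -0.040794681350914075
tray edge R [ 0.49648796 -0.04452253  0.03      ] u -0.034532578339275394 v 0.041548346864894004
marker L [ 0.44601361 -0.03318104  0.124     ] u -0.019540490496554153 v -0.007946649967442931
marker R [ 0.46264955 -0.03195464  0.124     ] u -0.01953218984248284 v 0.008728916360230765
-0.06825122798705774 -0.0009446857353438975
```

```bash
python3 -m inch '{"claw":[-1,-1,-1,-1,-1,-1,-1,-1],"translation":[[-0.45,0,1.5],[-0.45,0,4],[-0.45,0,6.5],[-0.45,0,8],[-0.45,0,9],[-0.45,0,9.8],[-0.45,0,10.2],[-0.45,0,10.2]],"delta_rot":[[0,0,0],[0,0,0],[0,0,0],[0,0,0],[0,0,0],[0,0,0],[0,0,0],[0,0,0]]}'
```

```text
time_s: 11.62
ee_pos: [0.4576, -0.0863, 0.0131]
ee_rot: [[-0.074, 0.997, -0.001], [0.997, 0.074, 0.0], [0.0, -0.001, -1.0]]
force: [0.3, 0.9, -0.1]
width: 0.176
gripper_force: 25.0
```

```bash
python3 -m inch '{"claw":[-1,-1,-0.5,-0.5,-0.5,-0.5],"translation":[[0,0,0.15],[0,0,0.15],[0,0,0.15],[0,0,0.15],[0,0,0.15],[0,0,0.15]],"delta_rot":[[0,0,0],[0,0,0],[0,0,0],[0,0,0],[0,0,0],[0,0,0]]}' && python3 -m inch '{"claw":[-0.5,-0.5,-0.5,-0.5,-0.5,-0.5,-0.5,-0.5],"translation":[[0,0,-1],[0,0,-2.5],[0,0,-5.5],[-2,0,-9],[-6,0,-12],[-9,0,-15],[-12,0,-17],[-12,0,-17]],"delta_rot":[[0,0,0],[0,0,0],[0,0,0],[0,0,0],[0,0,0],[0,0,0],[0,0,0],[0,0,0]]}';python3 -m inch '{"claw":[-0.5,-0.5,-0.5],"translation":[[0,0,0],[0,0,0],[0,0,0]],"delta_rot":[[0,0,0],[0,0,0],[0,0,0]]}'; python3 - <<'E'
from h import *
o=r.observe();im=get_image('wrist');np.save('w7.npy',o,allow_pickle=True);cv2.imwrite('pics/w7.png',im[:,150:500]);
E
```

```text
time_s: 12.12
ee_pos: [0.4579, -0.0869, 0.0122]
ee_rot: [[-0.073, 0.997, 0.001], [0.997, 0.073, 0.0], [-0.0, 0.001, -1.0]]
force: [-0.3, -0.1, 0.7]
width: 0.251
gripper_force: 0.0
time_s: 12.78
ee_pos: [0.4685, -0.2141, 0.1878]
ee_rot: [[-0.065, 0.998, 0.01], [0.998, 0.065, -0.005], [-0.006, 0.009, -1.0]]
force: [0.1, -1.1, 0.5]
width: 0.251
gripper_force: 0.0
time_s: 13.03
ee_pos: [0.4657, -0.2048, 0.1809]
ee_rot: [[-0.075, 0.997, -0.002], [0.997, 0.075, 0.001], [0.002, -0.002, -1.0]]
force: [-0.5, 0.5, -0.3]
width: 0.252
gripper_force: 0.0
```

View pics/w7.png

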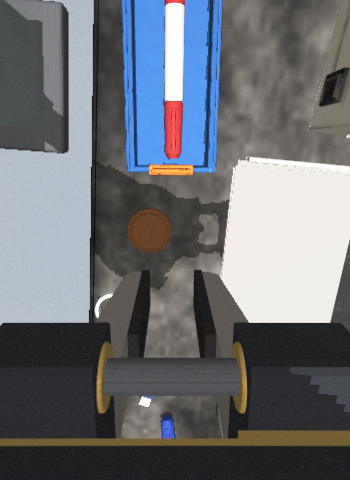

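The marker lies flat in the orange-clip bay, with its cap tip at (173,157), clear of the clip at (170,169). Next is the USB stick, measured numerically.

```bash
python3 -m inch '{"claw":[-0.2,-0.2,-0.2,-0.2,-0.2,-0.2,-0.2,-0.2],"translation":[[-3,-0.5,-0.7],[-7,-1,-1.5],[-11,-1.7,-2.5],[-15,-2.5,-3.5],[-19,-3.2,-4],[-23,-4,-4],[-26,-4.6,-4],[-27.2,-4.6,-4]],"delta_rot":[[0,0,0],[0,0,0],[0,0,0],[0,0,0],[0,0,0],[0,0,0],[0,0,0],[0,0,0]]}' && python3 -m inch '{"claw":[-0.2,-0.2,-0.2],"translation":[[0,0,0],[0,0,0],[0,0,0]],"delta_rot":[[0,0,0],[0,0,0],[0,0,0]]}'; python3 - <<'E'
from h import *
o=r.observe();im=get_image('wrist');np.save('w8.npy',o,allow_pickle=True);cv2.imwrite('pics/w8.png',im)
h=cv2.cvtColor(im,cv2.COLOR_BGR2HSV)
m=cv2.inRange(h,(100,80,30),(130,255,255))
for k,mm in(('blue',m),('bright',cv2.inRange(h,(0,0,170),(180,60,255)))):
  mm[340:]=0
  for c in cv2.findContours(mm,0,2)[0]:
    if cv2.contourArea(c)>60:
        R=cv2.minAreaRect(c);print(k,np.round(R[0],1),np.round(R[1],1),round(R[2],1),np.round(onz('wrist',[R[0]],.008,o)[0],3))
E
```

```text
time_s: 13.75
ee_pos: [0.4378, -0.4848, 0.2206]
ee_rot: [[-0.069, 0.998, -0.003], [0.998, 0.069, -0.001], [-0.001, -0.003, -1.0]]
force: [-1.0, -0.4, -0.8]
width: 0.4
gripper_force: 0.0
time_s: 14.0
ee_pos: [0.4415, -0.4785, 0.2209]
ee_rot: [[-0.076, 0.997, -0.001], [0.997, 0.076, 0.003], [0.003, -0.0, -1.0]]
force: [-0.2, 0.7, 0.2]
width: 0.401
gripper_force: 0.0
blue [560.3 250.1] [ 7.3 23.5] 12.1 [ 0.719 -0.502  0.008]
blue [567.6 215.4] [ 7.6 23.7] 12.1 [ 0.717 -0.462  0.008]
blue [357.5 206.1] [46.1 15.1] 87.1 [ 0.482 -0.469  0.008]
blue [498.1 186. ] [ 8.2 17.7] 8.1 [ 0.633 -0.435  0.008]
blue [342.  139.4] [16.6 40.4] 19.7 [ 0.458 -0.399  0.008]
bright [331.5 330. ] [18. 61.] 90.0 [ 0.466 -0.624  0.008]
bright [432.2 309.2] [26.3  6.2] 84.3 [ 0.585 -0.587  0.008]
bright [360.  260.5] [62.7 14.2] 87.7 [ 0.491 -0.532  0.008]
bright [436.1 180.8] [29.5 27.3] 26.6 [ 0.565 -0.434  0.008]
bright [333.4 164.4] [11.1 12. ] 18.4 [ 0.451 -0.425  0.008]
bright [631.6  96.4] [19.7 10.8] 66.8 [ 0.75  -0.335  0.008]
bright [636.2  57.1] [10.7 51.8] 15.9 [ 0.743 -0.299  0.008]
bright [303.   39.5] [45. 40.] 90.0 [ 0.411 -0.307  0.008]
bright [479.8  42. ] [135.2  98.5] 6.0 [ 0.586 -0.297  0.008]
bright [138.  169.5] [276. 339.] 0.0 [ 0.241 -0.447  0.008]
```

```bash
python3 - <<'E'
from h import *
o=np.load('w8.npy',allow_pickle=True).item()
c=onz('wrist',[[340,145.1]],.007,o)[0];print(c)
a=onz('wrist',[[342,139.4],[333.4,164.4]],.007,o);d=(a[0]-a[1])[:2];print(np.linalg.norm(d),np.arctan2(d[0],d[1]))
print(toolshift(r.observe(),[*c[:2],.08]))
E
```

```text
[ 0.45685417 -0.40478852  0.007     ]
0.027481835726531154 0.2542356267507846
[ 7.20571257  2.07675967 14.14657386]
```

```bash
python3 -m inch '{"claw":[-0.2,-0.2,-0.2,-0.2,-0.2,-0.2,-0.2,-0.2],"translation":[[2,0.5,2],[4,1,5],[6,1.5,8],[7.2,2.1,10],[7.2,2.1,12],[7.2,2.1,12],[7.2,2.1,12],[7.2,2.1,12]],"delta_rot":[[0,0,0.08],[0,0,0.16],[0,0,0.24],[0,0,0.335],[0,0,0.335],[0,0,0.335],[0,0,0.335],[0,0,0.335]]}'; python3 - <<'E'
from h import *
o=r.observe();im=get_image('wrist');np.save('w9.npy',o,allow_pickle=True);cv2.imwrite('pics/w9.png',im)
h=cv2.cvtColor(im,cv2.COLOR_BGR2HSV)
m=cv2.inRange(h,(100,80,30),(130,255,255))
for k,mm in(('blue',m),('bright',cv2.inRange(h,(0,0,150),(180,60,255)))):
  mm[:100]=0;mm[340:]=0;mm[:,:270]=0;mm[:,400:]=0
  for c in cv2.findContours(mm,0,2)[0]:
    if cv2.contourArea(c)>40:
        R=cv2.minAreaRect(c);print(k,np.round(R[0],1),np.round(R[1],1),round(R[2],1),cv2.boundingRect(c),np.round(onz('wrist',[R[0]],.008,o)[0],4))
print(toolshift(o,[.4569,-.4048,.006]))
E
```

```text
time_s: 14.72
ee_pos: [0.4567, -0.4082, 0.1033]
ee_rot: [[0.258, 0.966, 0.001], [0.966, -0.258, -0.001], [-0.001, 0.002, -1.0]]
force: [-0.5, 0.3, -0.1]
width: 0.404
gripper_force: 0.0
blue [353.7 283.9] [ 5.8 22. ] 3.0 (351, 273, 7, 23) [ 0.4736 -0.451   0.008 ]
blue [319.  227.5] [51. 22.] 90.0 (308, 202, 23, 52) [ 0.4586 -0.3978  0.008 ]
bright [348.  334.5] [ 7. 14.] 90.0 (341, 331, 15, 8) [ 0.458 -0.495  0.008]
bright [319.5 261.5] [13. 13.] 90.0 (313, 255, 14, 14) [ 0.4516 -0.425   0.008 ]
bright [277.  164.5] [9.8 8.5] 63.4 (271, 160, 12, 10) [ 0.4409 -0.343   0.008 ]
bright [277.  111.5] [14. 13.] 0.0 (270, 105, 15, 14) [ 0.4518 -0.3073  0.008 ]
bright [291.5 108. ] [12.  7.] 90.0 (288, 102, 8, 13) [ 0.4625 -0.3077  0.008 ]
bright [385.5 115.5] [31. 27.] 90.0 (372, 100, 28, 32) [ 0.5264 -0.3301  0.008 ]
[ 0.33723226 -0.08634686  9.73190309]
```

```bash
python3 - <<'E'
from h import *
o=np.load('w9.npy',allow_pickle=True).item()
for p in([319.5,201.8],[319.5,268.8],[353.7,273]):
    print([np.round(toolshift(o,onz('wrist',[p],z,o)[0])[:2],2) for z in(.002,.009)])
E
python3 -m inch '{"claw":[-0.3,-0.3,-0.3,-0.3,-0.3,-0.3,-0.3,-0.3],"translation":[[0.6,-0.1,2],[0.6,-0.1,4.5],[0.6,-0.1,7],[0.6,-0.1,8.5],[0.6,-0.1,9.3],[0.6,-0.1,9.7],[0.6,-0.1,9.8],[0.6,-0.1,9.8]],"delta_rot":[[0,0,0],[0,0,0],[0,0,0],[0,0,0],[0,0,0],[0,0,0],[0,0,0],[0,0,0]]}' && python3 -m inch '{"claw":[-0.3,-1,-1,-1,-1,-1],"translation":[[0,0,0],[0,0,0],[0,0,0],[0,0,0],[0,0,0],[0,0,0]],"delta_rot":[[0,0,0],[0,0,0],[0,0,0],[0,0,0],[0,0,0],[0,0,0]]}' 20
```

```text
[array([ 2.99, -0.07]), array([ 3.1 , -0.06])]
[array([-2.6 , -0.08]), array([-2.34, -0.07])]
[array([-2.98,  2.76]), array([-2.71,  2.69])]
time_s: 15.43
ee_pos: [0.4571, -0.4026, 0.0048]
ee_rot: [[0.259, 0.966, 0.001], [0.966, -0.259, -0.001], [-0.001, 0.001, -1.0]]
force: [-0.2, -0.5, -0.5]
width: 0.347
gripper_force: 0.0
time_s: 15.93
ee_pos: [0.4571, -0.402, 0.0046]
ee_rot: [[0.259, 0.966, 0.001], [0.966, -0.259, -0.0], [-0.0, 0.001, -1.0]]
force: [-0.3, 1.7, 4.7]
width: 0.194
gripper_force: 20.0
```

```bash
python3 -m inch '{"claw":[-1,-1,-1,-1,-1,-1,-1,-1],"translation":[[0,0,-2],[0,0,-5],[0,0,-9],[2,-0.6,-11.5],[6,-1.8,-12],[10,-3,-12],[14,-4.2,-12],[18,-5.4,-12]],"delta_rot":[[0,0,0],[0,0,0],[0,0,0],[0,0,0],[0,0,-0.05],[0,0,-0.1],[0,0,-0.15],[0,0,-0.2]]}' && python3 - <<'E'
from h import *
o=r.observe();print(np.round(o['ee_rot'],3).tolist(),o['width'],o['gripper_force'],toolshift(o,[.4444,.0936,.12]))
E
```

```text
time_s: 16.6
ee_pos: [0.4507, -0.2128, 0.1241]
ee_rot: [[0.06, 0.998, 0.001], [0.998, -0.06, 0.0], [0.0, 0.001, -1.0]]
force: [0.1, 0.8, -0.2]
width: 0.186
gripper_force: 20.0
[[0.06, 0.998, 0.001], [0.998, -0.06, 0.0], [0.0, 0.001, -1.0]] 0.18630789005536347 19.998383224010468 [30.54549567 -2.46878117  0.41161834]
```

```bash
python3 -m inch '{"claw":[-1,-1,-1,-1,-1,-1,-1,-1],"translation":[[4,-0.3,0],[8,-0.7,0],[12,-1,0],[16,-1.3,0],[20,-1.6,0],[24,-2,0],[27.5,-2.2,0.4],[30.5,-2.5,0.4]],"delta_rot":[[0,0,-0.03],[0,0,-0.06],[0,0,-0.1],[0,0,-0.134],[0,0,-0.134],[0,0,-0.134],[0,0,-0.134],[0,0,-0.134]]}' && python3 -m inch '{"claw":[-1,-1,-1],"translation":[[0,0,1],[0,0,2],[0,0,2]],"delta_rot":[[0,0,0],[0,0,0],[0,0,0]]}'; python3 - <<'E'
from h import *
o=r.observe();print(np.round(o['ee_rot'],3).tolist(),toolshift(o,[.4444,.0936,.011]))
im=get_image('wrist');cv2.imwrite('pics/w10.png',im);np.save('w10.npy',o,allow_pickle=True)
h=cv2.cvtColor(im,cv2.COLOR_BGR2HSV)
for k,mm in(('blue',cv2.inRange(h,(100,80,20),(130,255,255))),('green',masks(im)['green']),('bright',cv2.inRange(h,(0,0,150),(180,60,255)))):
  mm[340:]=0;mm[:,:240]=0;mm[:,400:]=0
  for c in cv2.findContours(mm,0,2)[0]:
    if cv2.contourArea(c)>40:
        R=cv2.minAreaRect(c);print(k,np.round(R[0],1),np.round(R[1],1),round(R[2],1),cv2.boundingRect(c))
E
```

```text
time_s: 17.27
ee_pos: [0.4445, 0.0941, 0.1197]
ee_rot: [[-0.074, 0.997, -0.0], [0.997, 0.074, 0.0], [0.0, -0.0, -1.0]]
force: [-0.6, 0.0, -0.2]
width: 0.19
gripper_force: 20.0
time_s: 17.52
ee_pos: [0.4437, 0.0903, 0.0982]
ee_rot: [[-0.072, 0.997, -0.003], [0.997, 0.072, -0.002], [-0.002, -0.003, -1.0]]
force: [0.5, -0.3, -0.2]
width: 0.192
gripper_force: 20.0
[[-0.072, 0.997, -0.003], [0.997, 0.072, -0.002], [-0.002, -0.003, -1.0]] [0.33247562 0.12398258 8.71809446]
blue [322.5 257. ] [128. 117.] 90.0 (264, 193, 118, 129)
green [322.5 203.2] [57.2 13.8] 1.4 (294, 196, 58, 15)
bright [322.  330.6] [40.3 20.4] 10.1 (303, 317, 39, 23)
bright [379.5 292. ] [20.  5.] 90.0 (377, 282, 6, 21)
bright [264.5 291.5] [19.  5.] 90.0 (262, 282, 6, 20)
bright [319.5 133.6] [115.6 122. ] 4.4 (262, 71, 120, 123)
bright [371.5  15. ] [30. 23.] 90.0 (360, 0, 24, 31)
bright [243.5 161. ] [322.   7.] 90.0 (240, 0, 8, 323)
```

View pics/w10.png

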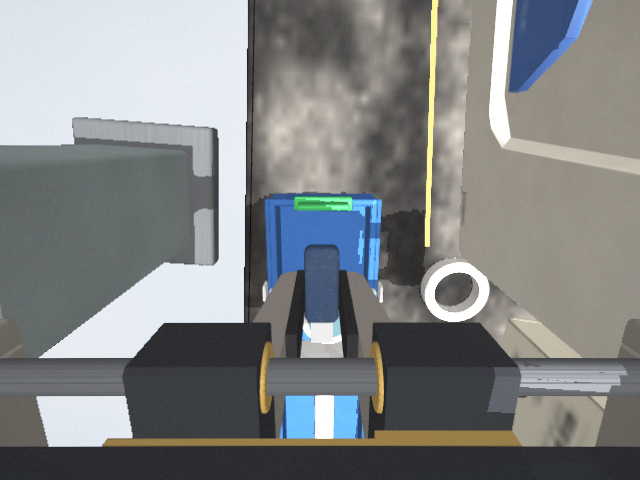

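The USB stick is held between the walls (x of about 270 and 380), with its front end at (322,244) and plug tip at about (321,343). The green clip is at (322,203) and the left crossbar ends are at (264,291) and (379,292).

```bash
python3 - <<'E'
from h import *
o=np.load('w10.npy',allow_pickle=True).item()
for n,p,z in(('front',[322,244.5],.100),('plug tip',[321,343.5],.098),('usbL',[305,280],.102),('usbR',[339,280],.102),('bar',[264,291.5],.033),('bar',[379.5,292],.033),('outer end',[322,194],.03),('clip inner top',[322,210.5],.049),('rimL',[266,250],.03),('rimR',[381,250],.03)):
    print(n,np.round(toolshift(o,onz('wrist',[p],z,o)[0])[:2]*10,1))
E
```

```text
front [25.   1.4]
plug tip [-32.5   0.8]
usbL [ 6.7 -7.3]
usbR [ 6.7 10. ]
bar [-30.6 -40.9]
bar [-30.9  43.5]
outer end [40.4  1.5]
clip inner top [32.6  1.5]
rimL [  0.3 -38.6]
rimR [ 0.3 43.7]
```

```bash
python3 -m inch '{"claw":[-1,-1],"translation":[[0.3,0,1],[0.3,0,1]],"delta_rot":[[0,0,0],[0,0,0]]}'; python3 -m inch '{"claw":[-1,-1],"translation":[[0,0,0],[0,0,0]],"delta_rot":[[0,0,0],[0,0,0]]}'; python3 - <<'E'
from h import *
o=r.observe();print(np.round(o['ee_rot'],3).tolist(),toolshift(o,[.4445,.0965,.010]))
E
```

```text
time_s: 17.73
ee_pos: [0.4443, 0.0934, 0.0888]
ee_rot: [[-0.07, 0.998, -0.002], [0.998, 0.07, -0.001], [-0.001, -0.002, -1.0]]
force: [0.1, 0.1, -0.2]
width: 0.189
gripper_force: 20.0
time_s: 17.9
ee_pos: [0.4451, 0.0937, 0.09]
ee_rot: [[-0.071, 0.998, 0.0], [0.998, 0.071, -0.0], [-0.0, 0.0, -1.0]]
force: [-0.0, 0.5, -0.6]
width: 0.189
gripper_force: 20.0
[[-0.071, 0.998, 0.0], [0.998, 0.071, -0.0], [-0.0, 0.0, -1.0]] [ 0.28799724 -0.03806171  7.9953433 ]
```

```bash
python3 -m inch '{"claw":[-1,-1,-1,-1,-1,-1,-1,-1],"translation":[[0.3,0,1.5],[0.3,0,3],[0.3,0,5],[0.3,0,6.5],[0.3,0,7.5],[0.3,0,8],[0.3,0,8],[0.3,0,8]],"delta_rot":[[0,0,0],[0,0,0],[0,0,0],[0,0,0],[0,0,0],[0,0,0],[0,0,0],[0,0,0]]}'
```

```text
time_s: 18.57
ee_pos: [0.4449, 0.0972, 0.01]
ee_rot: [[-0.072, 0.997, 0.0], [0.997, 0.072, 0.0], [0.0, 0.0, -1.0]]
force: [0.2, 0.3, -0.3]
width: 0.189
gripper_force: 20.0
```

```bash
python3 -m inch '{"claw":[-1,-0.48,-0.48,-0.48,-0.48],"translation":[[0,0,0.1],[0,0,0.1],[0,0,0.1],[0,0,0.1],[0,0,0.1]],"delta_rot":[[0,0,0],[0,0,0],[0,0,0],[0,0,0],[0,0,0]]}' && python3 -m inch '{"claw":[-0.5,-0.5,-0.5,-0.5,-0.5,-0.5,-0.5,-0.5],"translation":[[0,0,-1],[0,0,-3],[0,0,-7],[0,0,-11],[-3,0,-15],[-7,0,-18],[-11,0,-20],[-15,0,-22]],"delta_rot":[[0,0,0],[0,0,0],[0,0,0],[0,0,0],[0,0,0],[0,0,0],[0,0,0],[0,0,0]]}';python3 -m inch '{"claw":[-0.5,-0.5,-0.5,-0.5],"translation":[[-2,0,-2],[-2,0,-2],[-2,0,-2],[-2,0,-2]],"delta_rot":[[0,0,0],[0,0,0],[0,0,0],[0,0,0]]}'; python3 - <<'E'
from h import *
o=r.observe();im=get_image('wrist');np.save('w11.npy',o,allow_pickle=True);cv2.imwrite('pics/w11.png',cv2.resize(im[0:290,220:440],None,fx=2,fy=2))
print(r.observe()['force'])
E
```

```text
time_s: 18.98
ee_pos: [0.4447, 0.0973, 0.009]
ee_rot: [[-0.072, 0.997, 0.0], [0.997, 0.072, -0.0], [-0.0, 0.0, -1.0]]
force: [-0.6, 0.3, -0.3]
width: 0.256
gripper_force: 0.0
time_s: 19.65
ee_pos: [0.4541, -0.0338, 0.2212]
ee_rot: [[-0.073, 0.997, 0.002], [0.997, 0.073, 0.001], [0.001, 0.003, -1.0]]
force: [1.2, -0.1, -0.2]
width: 0.25
gripper_force: 0.0
time_s: 19.98
ee_pos: [0.4549, -0.0517, 0.2384]
ee_rot: [[-0.073, 0.997, -0.001], [0.997, 0.073, 0.001], [0.001, -0.001, -1.0]]
force: [-0.1, 0.7, -0.1]
width: 0.253
gripper_force: 0.0
[-0.67504263  0.20864644  0.42596957]
```

All 10 pictures are used, so I'll check the result numerically.

```bash
python3 - <<'E'
from h import *
o=np.load('w11.npy',allow_pickle=True).item();im=get_image('wrist');o=r.observe()
h=cv2.cvtColor(im,cv2.COLOR_BGR2HSV);u=np.array([-.073,.997]);v=np.array([.997,.073])
def tr(p,z):
    q=onz('wrist',[p],z,o)[0][:2];return np.round([(q@u+.0461)*1000,(q@v-.4502)*1000],1)
dark=cv2.inRange(h,(95,30,10),(135,255,110));bright=cv2.inRange(h,(0,0,140),(180,70,255))
for k,m in(('dark',dark),('bright',bright),('red',masks(im)['red']),('green',masks(im)['green'])):
  m[300:]=0;m[:,:275]=0;m[:,:]=m;m[:,400:]=0
  for c in cv2.findContours(m,0,2)[0]:
    if cv2.contourArea(c)>25:
      x,y,w,hh=cv2.boundingRect(c);print(k,(x,y,w,hh),round(cv2.minAreaRect(c)[2]),'top',tr([x+w/2,y],.012),'bot',tr([x+w/2,y+hh],.012))
for y in range(20,110,4): print(y,im[y,312].tolist(),im[y,320].tolist(),im[y,328].tolist())
E
```

```text
dark (330, 212, 12, 32) 0 top [-41.1  16.9] bot [-79.6  17.3]
dark (344, 169, 15, 104) 2 top [ 7.8 33.6] bot [-116.1   36.5]
dark (282, 162, 64, 138) 74 top [15.4 -8.2] bot [-151.8   -9.1]
dark (288, 109, 67, 54) 1 top [70.8  0.1] bot [14.3  0.1]
dark (288, 36, 69, 67) 1 top [140.6   1. ] bot [76.9  1.1]
bright (377, 286, 23, 14) 0 top [-133.    82.2] bot [-151.7   83.1]
bright (316, 181, 15, 66) 90 top [-5.6  2.4] bot [-83.3   2.6]
bright (316, 172, 15, 5) 90 top [4.4 2.4] bot [-1.1  2.4]
bright (285, 162, 74, 9) 1 top [15.4  0.7] bot [5.5 0.7]
bright (306, 119, 40, 43) 90 top [60.7  4.9] bot [15.4  5.1]
bright (283, 87, 78, 23) 1 top [92.6  0.6] bot [69.8  0.6]
red (316, 247, 13, 40) 90 top [-83.3   1.4] bot [-134.5    1.4]
red (316, 177, 15, 4) 90 top [-1.1  2.4] bot [-5.6  2.4]
green (302, 26, 41, 13) 90 top [149.6   1. ] bot [137.9   1. ]
20 [92, 97, 101] [104, 110, 114] [74, 77, 81]
24 [95, 100, 106] [104, 107, 111] [78, 81, 85]
28 [108, 194, 75] [111, 203, 80] [111, 201, 81]
32 [37, 62, 23] [35, 63, 26] [34, 62, 23]
36 [104, 189, 75] [88, 163, 64] [89, 162, 63]
40 [57, 39, 22] [58, 36, 22] [58, 40, 24]
44 [102, 60, 33] [74, 51, 44] [113, 80, 65]
48 [206, 120, 65] [129, 96, 78] [125, 90, 72]
52 [206, 120, 65] [127, 91, 72] [125, 97, 77]
56 [202, 120, 66] [126, 88, 72] [126, 91, 73]
60 [196, 116, 59] [125, 90, 71] [124, 90, 71]
64 [200, 117, 62] [126, 89, 69] [123, 87, 68]
68 [201, 116, 62] [127, 90, 71] [127, 92, 73]
72 [205, 120, 67] [122, 86, 65] [125, 89, 69]
76 [203, 120, 65] [125, 90, 67] [127, 94, 74]
80 [203, 120, 65] [127, 92, 70] [121, 88, 67]
84 [203, 119, 65] [99, 72, 56] [119, 85, 68]
88 [200, 118, 61] [250, 251, 252] [249, 249, 250]
92 [202, 117, 63] [251, 251, 252] [250, 250, 250]
96 [204, 122, 66] [251, 251, 252] [233, 226, 222]
100 [221, 218, 214] [208, 211, 212] [205, 208, 209]
104 [223, 225, 225] [240, 241, 242] [240, 242, 243]
108 [94, 94, 95] [85, 89, 89] [87, 88, 90]
```

```bash
python3 -c "
from workcell import job
print(job.job_done())"
```

```text
the job is handed in; nothing more can be done
None
```

I handed the job in at about 20 s, with no verdict shown: both dividers are slid, about 8 mm of play is left for the disc, the red marker is in the orange-clip bay and the USB stick is in the green-clip bay; the final positions were checked only by image measurements, and the loose things around were not re-checked.

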